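# Feed capped tubes into the orienting chute

### The arm

A 6-joint arm with a two-finger parallel gripper is mounted at the origin on a cart in front of the work surface, level with it; the furniture and walls round the work are solid. World frame = base frame: x ahead of the robot, y to its left, z up, the work surface at z = 0. Lengths are in m, angles in rad, forces in N, time in s.
With the tool pointing down it reaches from about 0.325 to 0.875 m from the base axis. Payload 4.4 kg.
Tool frame: the origin (TCP) lies midway between the tips of the shut fingers; the grasp point (between the pads) lies 19 mm behind it; x points along the fingers, y is the direction in which the jaws open and shut, and the axes are right-handed (so a half turn about x gives the same grasp; the last joint's range is limited). The gripper opens to 85 mm and grips with 20 to 120 N. Pads are 22 mm wide; open, the fingers measure 114 mm over their backs; the gripper's body (76 mm by 85 mm) begins 54 mm behind the grasp point. The pads swing forward as they close: fully open they stand 13 mm farther back than shut.
Start: joints at [-1.361, 0.207, 1.542, -0, 1.393, -0.15], TCP at [0.203, -0.538, 0.231] pointing down, gripper open.
Joint ranges: [-2.73, 2.73], [-0.86, 2.22], [0.23, 2.46], [-1.11, 4.25], [0.08, 2.63], [-2.82, 2.82]. Speed limits (rad/s): [2.79, 2.79, 3.14, 3.14, 3.14, 3.14].

### API

Orientations are given as a unit quaternion [w, x, y, z].
In Python, from rig import ctrl gives the robot as it stands.
- The arm moves only by the shell command python3 -m crank 'ROWS' [FORCE]. ROWS is JSON, a list of rows, each a list of 7 numbers: the turn, a rotation vector about the world's x, y, z each as a share of 180 degrees, from -1 to 1, then the shift along the world's x, y, z each as a share of 0.15 m, from -1 to 1, then the finger opening in mm, from 0 to 85.4. A call has exactly 5 rows; each row shifts and turns the commanded pose from where the row before left it; what a row does not reach is not made up. A row lasts 1/8 s, in which the tool goes at most 62.5 mm and 10.7 degrees, less where a joint would pass 70% of its speed; a pose out of reach is approached as far as the arm can. A call with a number of a shift or a turn outside -1 to 1 is refused whole. A call with a gripper value outside its range is refused whole. The fingers move at their own pace and stop on an object; FORCE is the grip in N (left out, the last holds). Time passes only in rows, so rows that do not move let the fingers close, or fill a call up. It gives the time, the measured TCP pose, the force and the opening at its end, in the units of the state.
- ctrl.state(): the state, without advancing time (a new reading comes with each control period).
- ctrl.snapshot(name): name is "scene" or "top" or "wrist"; returns the picture (400x640x3 uint8, red, green, blue); there is no depth.
- ctrl.camera_info(name): a dict with "fx", "fy", "cx", "cy" (pixels), "R" (3x3) and "t" (3): a world point X has camera coordinates R X + t; the wrist camera has in their place "T_tool_cam" (4x4, takes a point from camera to tool coordinates, whose origin is the TCP and whose axes are the tool frame's). Camera axes: x right, y down, z forward; pixel columns grow to the right and rows downward; lengths in m; the calibration is good to about 2 mm. A picture is of the moment at which its call begins: read the wrist's pose just before it. camera_info takes no time and is no camera call.
- ctrl.job_done(): hands the job in, once; it reports no verdict.
Trained networks look in the newest picture that a camera, given by its name, has taken for a name from the list of things; names that differ only in an ending like _2 or _b are one class to them, and where a whole thing is asked for, a point or a joint stands for the part that bears it (a point fixed in the world has none). Each returns a list of dicts, best first, with "confidence" (0 to 1); they miss things now and then, are a little off and sometimes report something else, mostly with a low value. They report only what shows in the picture. A call takes as long as a camera call. They do not tell look-alikes from the thing itself.
- ctrl.cut_out(camera, query): "mask" (400x640 bool, what is visible of it) and "box" ([left, top, right, bottom] in pixels, round what is visible of it).
The state is a dict: "time": time; "q": joint angles; "qvel": joint speeds; "joint_torque": joint torques, N m; "eef_pos": TCP position; "eef_rot": TCP orientation; "ft_force": force on the tool from outside, world axes, zero at the start; "torque": the same for the moment, N m; "finger_gap": finger opening in m.
Only numpy, scipy, OpenCV 4.12 (cv2) and the standard library are available. Lean on these libraries where they do the work, as an engineer would, in place of code of your own. Each camera call takes 0.05 s, during which the arm holds its last target.

### The job

Turn the red-knobbed gate lever of the steel chute to its red line, so that it stands square across the rails and shuts the outlet. Then feed the tubes into the upper end of the rails, the orange-capped one first and the blue-capped one after it, so that each slides down hanging by its cap, cap up, and they queue one behind the other against the gate. Leave the flask, beaker, bottle and vials standing where they are.

Things in the scene. Friction and masses are not known exactly. Their poses are not given: they have to be found in the camera images.
- chute: steel chute fixed to the table: two round rails (8 mm thick, 25 mm clear between, falling 20 degrees to +x) over a grey plate 270 x 86 x 8 mm. Origin: centre of the plate's underside; x points downhill along the rails, y across, z up. Rail tops: 139 mm high at x = 0, 174 at x = -95. Rails run from x = -118 to +118 mm, their upper ends flared to -138; thin legs outside, no higher than the rails
- chute_mouth (a point): feeding point at the upper end: middle line, level with the rail tops, at x = -95 mm of the chute. The rails are slippery (friction 0.12): a tube released here or up to 20 mm downhill, along the middle line, tip pointing downhill, cap up to 10 mm above the rails, drops its body between them, hangs by the cap and slides to the gate
- chute_outlet (a point): point on the middle line level with the rail tops where the gate blade crosses them (x = +88 mm of the chute)
- gate (a joint): gate lever angle (rad), limits -0.6 to 1.2. 0: lever square across the rails, over the red line of its white dial; the blade shuts the outlet and stops the caps. Positive: blade swung downhill, knob uphill, outlet open. Its axis is square to the sloping rails (upright but leaning 20 degrees to the chute's +x). Stiff (0.12 N m, 2 N at the knob): stays where left
- gate_hinge (a point): the gate lever's pivot on its post, 47 mm from the middle line towards the chute's -y
- gate_knob (a point): centre of the lever's red ball knob (22 mm), 58 mm out from the pivot, away from the rails, and 30 mm above the lever along the pivot axis; pinch from above or push. With the gate at 0 it lies at x = 102, y = -105, z = 143 mm of the chute's frame
- tube_orange: amber tube, 88 mm, about 30 g; orange cap 32 mm across, 16 mm long; body 21 mm across, 12 mm at the tip. Origin: on the axis at the cap's underside; x runs from tip to cap: cap at x 0 to 16 mm, body 0 to -72. Starts lying on the table, turned any way, the axis rising 5 degrees to the cap; does not roll by itself. Pinch it across the cap
- tube_blue: amber tube, 88 mm, about 30 g; blue cap 32 mm across, 16 mm long; body 21 mm across, 12 mm at the tip. Origin: on the axis at the cap's underside; x runs from tip to cap: cap at x 0 to 16 mm, body 0 to -72. Starts lying on the table, turned any way, the axis rising 5 degrees to the cap; does not roll by itself. Pinch it across the cap
- hot_grip_flask: bystander: conical flask in a red silicone grip, 92 mm across, 138 mm tall; origin under its centre
- beaker: bystander: glass beaker, 74 mm across, 84 mm tall; origin under its centre
- small_bottle: bystander: bottle with orange cap, 44 mm across, 98 mm tall, beside the chute on the robot's side; origin under its centre
- vial_mid: bystander: white vial with a blue cap, 16 mm across, 32 mm tall, standing between the two tubes; origin under its centre
- vial_side: bystander: all-white vial, 16 mm across, 32 mm tall, beside the chute on its far side; origin under its centre
There are look-alikes about, which are no part of the job. What is shaped like the tube_blue but green is not meant. What is shaped like the tube_orange but yellow is not meant.

How it is judged:
By the outcome, as a careful person would: the job done as asked, in the order asked, and still so for the second after the job is handed in, with the robot touching nothing.
It also fails if it takes over 72 s, if anything falls off the work surface, if the arm or the gripper's body presses on something with over 40 N, if the wrist force passes 120 N, or if a joint passes its speed limit or range.

## Working session

There is one attempt and no reset: what is moved stays moved. The work goes in short steps, Python scripts to look and compute and a shell command to move; the robot and the scene stay as the last step left them, time stands still between calls to the robot, and variables do not carry over. Pictures are saved under pics/ and viewed, and the job is handed in when it is done.

```bash
ls; mkdir -p pics; python3 - <<'E'
from rig import ctrl
import cv2,json
for n in("scene","top","wrist"):
    cv2.imwrite(f"pics/{n}0.png",ctrl.snapshot(n)[:,:,::-1]); print(n,ctrl.camera_info(n))
print(ctrl.state())
E
```

```text
pics
scene {'fx': 368.04549452786904, 'fy': 368.04549452786904, 'cx': 315.7315335506543, 'cy': 196.12736265298636, 'R': array([[-0.5802478 , -0.814422  , -0.00541218],
       [-0.43284414,  0.31400212, -0.84501398],
       [ 0.68989741, -0.48797487, -0.53471683]]), 't': array([0.31204065, 0.33524189, 0.88788066])}
top {'fx': 469.3208789880045, 'fy': 469.3208789880045, 'cx': 319.379523720205, 'cy': 201.68681334694887, 'R': array([[ 0.00824658, -0.99988447,  0.01276903],
       [-0.99529872, -0.00943972, -0.0963916 ],
       [ 0.096501  , -0.0119141 , -0.99526158]]), 't': array([-0.00348014,  0.51360068,  1.54156136])}
wrist {'fx': 353.23110971887166, 'fy': 353.23110971887166, 'cx': 322.9211175948193, 'cy': 199.45716218911855, 'T_tool_cam': array([[ 2.40178632e-04, -3.08402712e-01,  9.51255859e-01,
        -1.42036658e-01],
       [ 9.99999970e-01,  2.47950738e-05, -2.44447122e-04,
        -7.97741920e-04],
       [ 5.18016962e-05,  9.51255889e-01,  3.08402709e-01,
        -7.92820660e-02],
       [ 0.00000000e+00,  0.00000000e+00,  0.00000000e+00,
         1.00000000e+00]])}
{'time': 0.15, 'q': array([-1.36049702e+00,  2.07307467e-01,  1.54262074e+00,  1.26133629e-05,
        1.39352825e+00, -1.50523767e-01]), 'qvel': array([-0.00277221, -0.00262467, -0.0041584 ,  0.0022281 , -0.0012322 ,
       -0.00065779]), 'joint_torque': array([-5.27879547e-04, -3.83518159e+01, -2.92036879e+01, -4.32789911e-04,
        6.67162254e-03,  1.05233224e-05]), 'eef_pos': array([ 0.20285559, -0.5373942 ,  0.23034767]), 'eef_rot': array([-0.12621969, -0.69561493, -0.12753727,  0.69564553]), 'ft_force': array([ 0.14384136, -0.2883078 ,  0.07785112]), 'torque': array([ 0.01426047, -0.00764576, -0.02188341]), 'finger_gap': 0.08547409070485862}
```

View pics/scene0.png

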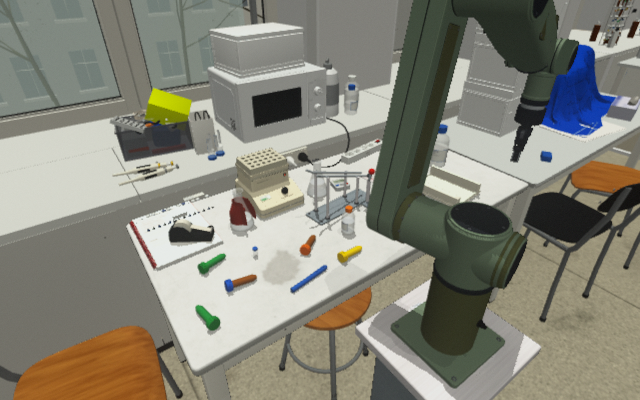

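View pics/top0.png

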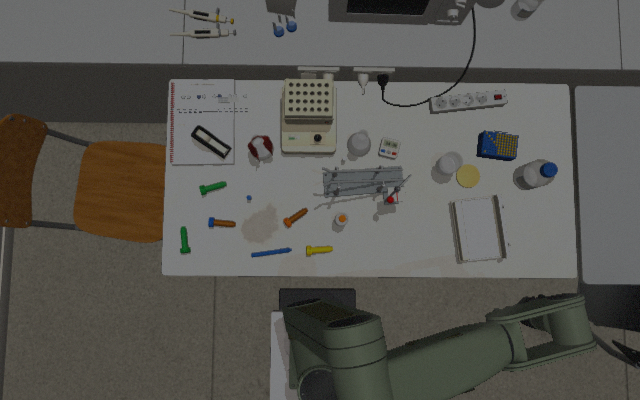

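View pics/wrist0.png

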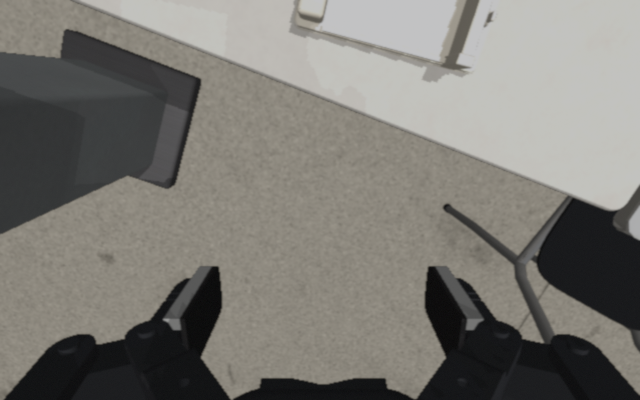

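```bash
python3 - <<'E'
import cv2
a=cv2.imread("pics/top0.png")[120:260,180:420]; a=cv2.convertScaleAbs(a,alpha=1.3)
cv2.imwrite("pics/z0.png",cv2.resize(a,None,fx=3.3,fy=3.3,interpolation=3))
a=cv2.imread("pics/scene0.png")[140:300,200:400]
cv2.imwrite("pics/z1.png",cv2.resize(a,None,fx=3.5,fy=3.5,interpolation=3))
E
```

```text
(no output)
```

View pics/z0.png

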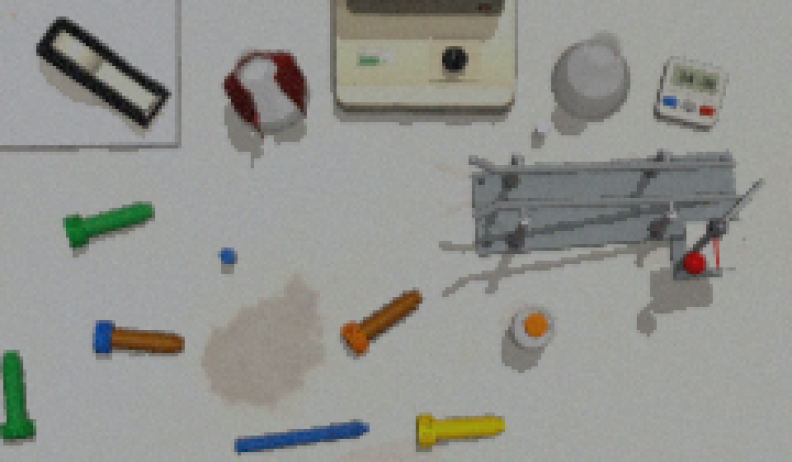

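View pics/z1.png

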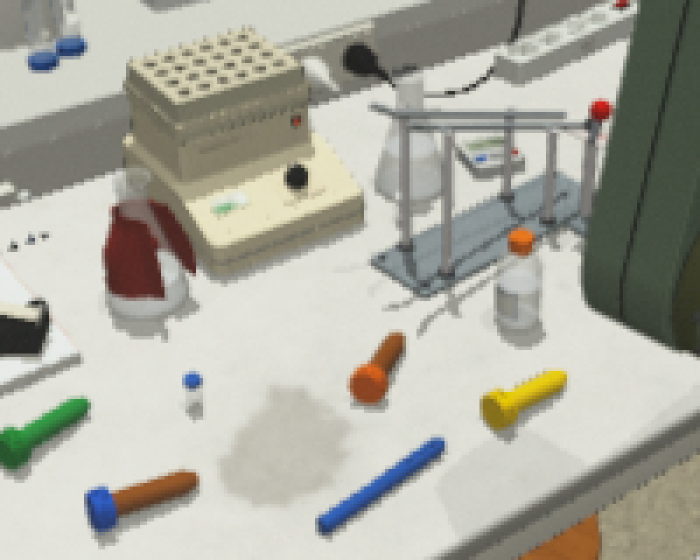

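```bash
python3 - <<'E'
from rig import ctrl
import numpy as np,pickle
out={}
for cam in("top","scene"):
    for q in("tube_orange","tube_blue","chute","gate","gate_knob","hot_grip_flask","beaker","small_bottle","vial_mid","vial_side"):
        r=ctrl.cut_out(cam,q); out[cam,q]=r
        for d in r[:5]:
            ys,xs=np.nonzero(d["mask"]); print(cam,q,round(d["confidence"],2),d["box"],len(xs),xs.mean().round(1),ys.mean().round(1))
pickle.dump(out,open("m0.pkl","wb")); print(ctrl.state()["time"])
E
```

```text
top tube_orange 0.71 [286.8, 208.3, 304.2, 226.7] 176 294.3 217.2
top tube_orange 0.57 [306.1, 245.5, 331.8, 257.3] 190 318.3 249.2
top tube_blue 0.52 [197.7, 180.6, 225.2, 197.0] 192 211.8 186.8
top tube_blue 0.51 [180.6, 229.6, 194.8, 254.1] 171 184.1 241.3
top tube_blue 0.5 [208.4, 218.5, 234.2, 227.1] 169 219.3 222.2
top chute 0.65 [322.6, 165.8, 403.1, 206.0] 2345 366.2 182.5
top chute 0.61 [286.2, 210.0, 306.9, 227.5] 171 294.0 217.3
top chute 0.56 [204.5, 219.0, 237.2, 228.5] 153 218.5 222.4
top gate 0.61 [382.8, 175.2, 414.4, 204.9] 123 395.1 191.5
top gate_knob 0.49 [383.0, 187.1, 404.1, 203.5] 85 392.1 194.9
top hot_grip_flask 0.56 [247.5, 133.3, 271.4, 159.7] 487 260.5 146.3
top beaker 0.59 [432.7, 149.9, 466.3, 175.2] 522 450.0 162.5
top small_bottle 0.51 [334.0, 215.2, 349.0, 227.3] 127 340.9 218.6
top small_bottle 0.38 [209.6, 216.0, 235.5, 227.1] 187 220.0 222.4
top vial_mid 0.15 [285.2, 206.1, 309.1, 225.3] 172 296.1 215.9
scene tube_orange 0.77 [337.7, 247.3, 360.0, 262.4] 188 347.9 253.8
scene tube_orange 0.47 [300.5, 235.5, 315.6, 258.6] 164 307.4 245.8
scene tube_blue 0.71 [196.6, 252.5, 222.5, 271.2] 222 210.6 263.1
scene tube_blue 0.62 [198.1, 306.1, 221.0, 331.7] 299 208.3 318.2
scene tube_blue 0.5 [222.6, 273.0, 259.2, 289.0] 205 239.0 281.9
scene chute 0.91 [307.8, 165.9, 372.9, 228.2] 1727 339.2 196.0
scene gate 0.38 [368.7, 169.5, 376.0, 179.0] 49 369.8 173.4
scene gate 0.35 [298.1, 237.0, 316.6, 255.4] 164 307.1 245.9
scene gate_knob 0.47 [368.4, 169.2, 375.8, 177.7] 40 370.3 173.8
scene hot_grip_flask 0.6 [231.2, 189.9, 254.9, 229.7] 849 240.6 212.0
scene small_bottle 0.71 [340.7, 207.5, 355.6, 236.1] 338 347.6 221.2
scene vial_mid 0.53 [251.4, 247.8, 260.3, 259.3] 38 254.8 252.2
scene vial_side 0.32 [308.3, 165.3, 374.6, 225.3] 1310 339.8 198.2
1.15
```

```bash
cat > h.py <<'E'
import numpy as np
from rig import ctrl
from scipy.spatial.transform import Rotation as Ro
def Rq(q): return Ro.from_quat([q[1],q[2],q[3],q[0]])
def cam(name,st=None):
    c=ctrl.camera_info(name)
    if name!="wrist": return c,np.array(c["R"]),np.array(c["t"])
    st=st or ctrl.state(); T=np.array(c["T_tool_cam"]); Rt=Rq(st["eef_rot"]).as_matrix()
    Rwc=Rt@T[:3,:3]; tw=Rt@T[:3,3]+st["eef_pos"]
    return c,Rwc.T,-Rwc.T@tw
def proj(C,X):
    c,R,t=C; p=np.atleast_2d(X)@R.T+t
    return np.c_[c["fx"]*p[:,0]/p[:,2]+c["cx"],c["fy"]*p[:,1]/p[:,2]+c["cy"]]
def onz(C,uv,z):
    c,R,t=C; d=R.T@np.array([(uv[0]-c["cx"])/c["fx"],(uv[1]-c["cy"])/c["fy"],1]); o=-R.T@t
    return o+d*(z-o[2])/d[2]
def tri(obs):
    A=[];b=[]
    for (c,R,t),uv in obs:
        x=(uv[0]-c["cx"])/c["fx"];y=(uv[1]-c["cy"])/c["fy"]
        A+= [R[0]-x*R[2],R[1]-y*R[2]]; b+=[x*t[2]-t[0],y*t[2]-t[1]]
    return np.linalg.lstsq(np.array(A),np.array(b),rcond=None)[0]
E
python3 - <<'E'
from h import *
T=cam("top");S=cam("scene")
z=lambda X,Y:(180+X/3.3,120+Y/3.3)
s=lambda X,Y:(200+X/3.5,140+Y/3.5)
print("knob",tri([(T,z(694,262)),(S,s(600,109))]))
for n,X,Y,h in [("oc",355,338,.016),("ot",418,297,.008),("bc",103,337,.016),("bt",183,345,.008),("pl1",472,172,.008),("pl2",735,155,.008),("pl3",480,255,.008),("bot",537,325,.098),("vial",228,257,.032),("flask",268,92,.1),("yc",425,430,.016),("side",538,133,.02),("erl",590,85,.05)]:
    print(n,onz(T,z(X,Y),h).round(3))
E
```

```text
knob [ 0.50963656 -0.21470984  0.15714559]
oc [0.444 0.107 0.016]
ot [0.487 0.043 0.008]
bc [0.443 0.361 0.016]
bt [0.436 0.281 0.008]
pl1 [ 0.616 -0.011  0.008]
pl2 [ 0.637 -0.282  0.008]
pl3 [ 0.53  -0.02   0.008]
bot [ 0.454 -0.073  0.098]
vial [0.523 0.235 0.032]
flask [0.678 0.19  0.1  ]
yc [0.352 0.035 0.016]
side [ 0.655 -0.078  0.02 ]
erl [ 0.699 -0.128  0.05 ]
```

```bash
python3 -c "
from h import *
print(Rq(ctrl.state()['eef_rot']).as_matrix().round(3)); print(cam('wrist')[1].round(2))"; python3 -m crank '[[0,0,0,0.25,0.27,0.06,85],[0,0,0,0.25,0.27,0.06,85],[0,0,0,0.25,0.27,0.06,85],[0,0,0,0.25,0.27,0.06,85],[0,0,0,0.25,0.27,0.06,85]]'
```

```text
[[-0.     0.353 -0.936]
 [ 0.    -0.936 -0.353]
 [-1.    -0.     0.   ]]
[[ 0.35 -0.94 -0.  ]
 [-0.89 -0.34  0.31]
 [-0.29 -0.11 -0.95]]
time: 1.78
eef_pos: [0.3915, -0.3341, 0.2768]
eef_rot: [0.127, 0.696, 0.127, -0.695]
ft_force: [0.6, -0.1, -0.2]
finger_gap: 0.085
```

```bash
python3 -m crank '[[0,0,-0.045,0.25,0.27,0.06,85],[0,0,-0.045,0.2,0.27,0.06,85],[0,0,0,0.1,0.2,0.0,85],[0,0,0,0,0,0,85],[0,0,0,0,0,0,85]]'
python3 - <<'E'
from h import *
import cv2,pickle
st=ctrl.state();im=ctrl.snapshot("wrist");cv2.imwrite("pics/w1.png",im[:,:,::-1]);pickle.dump(st,open("w1.pkl","wb"))
print(st["eef_pos"],st["q"],Rq(st['eef_rot']).as_matrix().round(3))
for q in("chute","gate","gate_knob"):
  for d in ctrl.cut_out("wrist",q):print(q,d["confidence"],d["box"])
E
```

```text
time: 2.4
eef_pos: [0.4727, -0.2249, 0.2942]
eef_rot: [-0.028, -0.706, -0.027, 0.707]
ft_force: [0.2, -0.3, -0.9]
finger_gap: 0.0846
[ 0.47269936 -0.22488187  0.2941925 ] [-6.09076765e-01  5.29385888e-02  1.58390926e+00 -6.55146511e-04
  1.50481201e+00  8.83647580e-01] [[-0.     0.078 -0.997]
 [-0.    -0.997 -0.078]
 [-1.     0.     0.   ]]
chute 0.79 [2.1, 0.1, 408.7, 153.4]
gate 0.68 [293.9, 36.9, 411.5, 151.7]
gate_knob 0.87 [297.0, 35.5, 407.5, 156.4]
gate_knob 0.25 [488.7, 0.0, 608.0, 45.0]
```

View pics/w1.png

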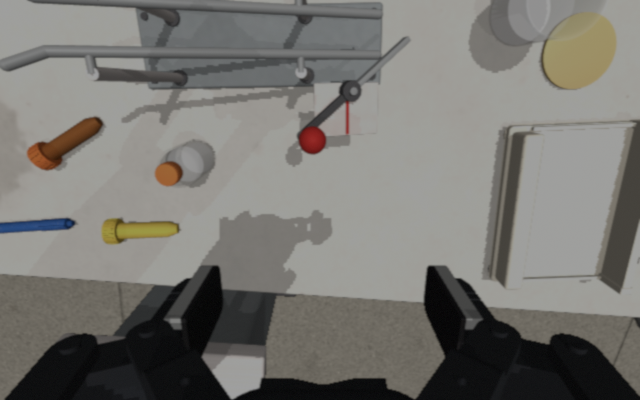

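```bash
python3 - <<'E'
import cv2
a=cv2.imread("pics/w1.png")[0:170,110:430]
cv2.imwrite("pics/z2.png",cv2.resize(a,None,fx=2.5,fy=2.5,interpolation=3))
E
```

```text
(no output)
```

View pics/z2.png

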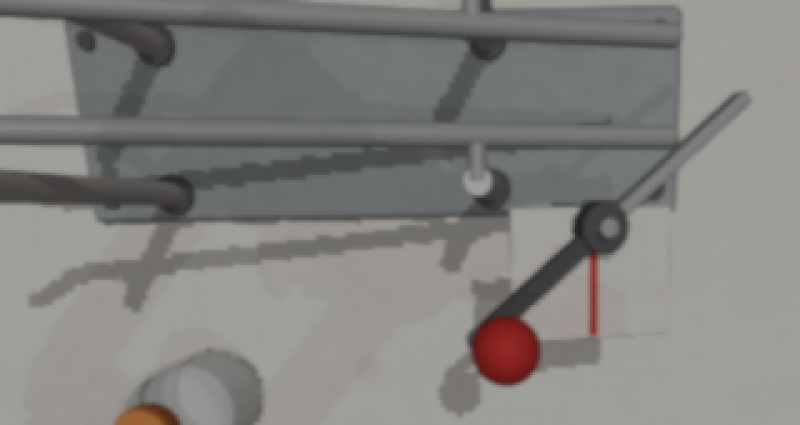

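```bash
cat > chute.py <<'E'
import numpy as np
# filled by fit
def X(p,c):
    cx,cy,a=p; x,y,z=np.array(c,float).T
    return np.c_[cx+x*np.cos(a)-y*np.sin(a),cy+x*np.sin(a)+y*np.cos(a),z]
def knob(th):
    s,c=np.sin(np.radians(20)),np.cos(np.radians(20))
    ax=np.array([s,0,c]); u=np.array([c,0,-s]); v=np.array([0,1,0])
    h=np.array([.102,-.105,.143])-.030*ax+np.array([0,.058,0])
    # theta>0: knob uphill(-u)
    return h+.058*(-np.cos(th)*v-np.sin(th)*u)+.030*ax, h
E
python3 - <<'E'
from h import *; from chute import *
import pickle; from scipy.optimize import least_squares
st=pickle.load(open("w1.pkl","rb"));C=cam("wrist",st)
uv=np.array([[382,54],[381.6,14.4],[381.6,3.2],[149.2,88.8],[351.6,90],[312.4,140]])
def f(p,full=False):
    k,h=knob(p[3])
    c=[[.118,-.0165,.0925],[.118,.0165,.0925],[.135,.043,.008],[-.135,-.043,.008],h+[.002,0,.005],k]
    r=proj(C,X(p[:3],c))-uv
    return r if full else r.ravel()
s=least_squares(f,[.583,-.147,-1.49,.7],loss="soft_l1")
print(s.x.round(4));print(f(s.x,1).round(1))
p=s.x[:3]
for t in np.linspace(s.x[3],0,5): print(t.round(3),X(p,[knob(t)[0]]).round(4))
print("mouth",X(p,[[-.095,0,.174]]),"hinge",X(p,[knob(0)[1]]))
np.save("chute.npy",s.x)
S=cam("scene");T=cam("top")
print(proj(T,X(p,[knob(s.x[3])[0]])),proj(S,X(p,[knob(s.x[3])[0]])))
E
```

```text
[ 0.5866 -0.1473 -1.4789  0.9193]
[[-3.1  0.9]
 [-1.3 -0.2]
 [ 3.2 -1.7]
 [-0.9 -0.1]
 [ 2.6  1.1]
 [ 0.5 -0.4]]
0.919 [[ 0.5102 -0.2132  0.1588]]
0.69 [[ 0.5014 -0.2228  0.1556]]
0.46 [[ 0.4952 -0.2339  0.1518]]
0.23 [[ 0.4918 -0.246   0.1475]]
0.0 [[ 0.4914 -0.2585  0.143 ]]
mouth [[ 0.57786594 -0.05269341  0.174     ]] hinge [[ 0.54821016 -0.24295938  0.11480922]]
[[390.00041705 199.25199007]] [[370.9355616  170.78140797]]
```

```bash
python3 -m crank '[[0,0,0,0.083,0.027,-0.247,60],[0,0,0,0.083,0.027,-0.247,60],[0,0,0,0.083,0.026,-0.247,60],[0,0,0,0,0,-0.247,60],[0,0,0,0,0,0,60]]' 25
python3 - <<'E'
from h import *
import cv2
im=ctrl.snapshot("wrist");cv2.imwrite("pics/w2.png",im[:,:,::-1]);print(ctrl.state()["eef_pos"])
E
```

```text
time: 3.22
eef_pos: [0.5074, -0.2115, 0.1424]
eef_rot: [-0.026, -0.704, -0.029, 0.709]
ft_force: [-0.5, 0.5, -0.0]
finger_gap: 0.0596
[ 0.50917062 -0.21255918  0.14500831]
```

View pics/w2.png

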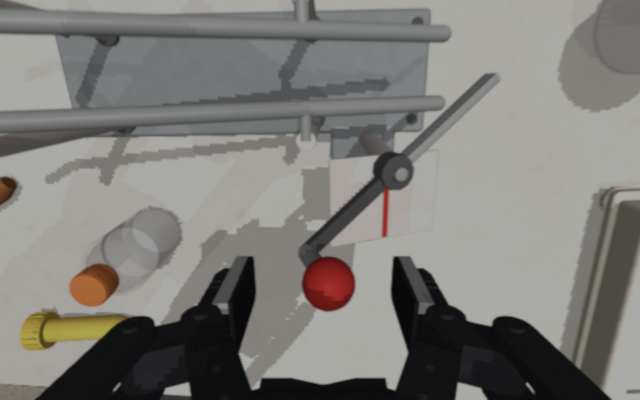

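```bash
python3 -m crank '[[0,0,0,0,0,0,15],[0,0,0,0,0,0,15],[0,0,0,0,0,0,15],[0,0,0,0,0,0,15],[0,0,0,0,0,0,15]]' 25
python3 - <<'E'
from h import *
import cv2
im=ctrl.snapshot("wrist");cv2.imwrite("pics/w3.png",im[:,:,::-1]);s=ctrl.state();print(s["eef_pos"],s["ft_force"],s["finger_gap"])
E
```

```text
time: 3.9
eef_pos: [0.5114, -0.2133, 0.1483]
eef_rot: [0.028, 0.708, 0.027, -0.706]
ft_force: [-1.7, 0.1, 5.8]
finger_gap: 0.0197
[ 0.51139543 -0.21328085  0.14827868] [-1.18828995  0.41368933  5.8055127 ] 0.019685939702273073
```

View pics/w3.png

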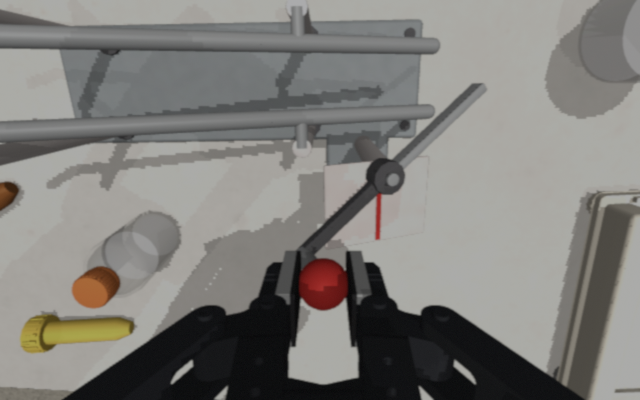

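```bash
python3 -m crank '[[0,0,0,-0.059,-0.064,-0.041,15],[0,0,0,-0.041,-0.074,-0.025,15],[0,0,0,-0.023,-0.081,-0.029,15],[0,0,0,-0.003,-0.083,-0.03,15],[0,0,0,0,0,0,15]]' 25
python3 - <<'E'
from h import *
import cv2
im=ctrl.snapshot("wrist");cv2.imwrite("pics/w4.png",im[:,:,::-1]);s=ctrl.state();print(s["eef_pos"],s["ft_force"],s["finger_gap"])
E
```

```text
time: 4.58
eef_pos: [0.494, -0.2596, 0.1296]
eef_rot: [0.029, 0.709, 0.026, -0.704]
ft_force: [3.6, -2.1, 4.0]
finger_gap: 0.02
[ 0.49402924 -0.25961832  0.12955904] [ 4.13337463 -2.52346051  3.11660252] 0.01986658388164519
```

View pics/w4.png

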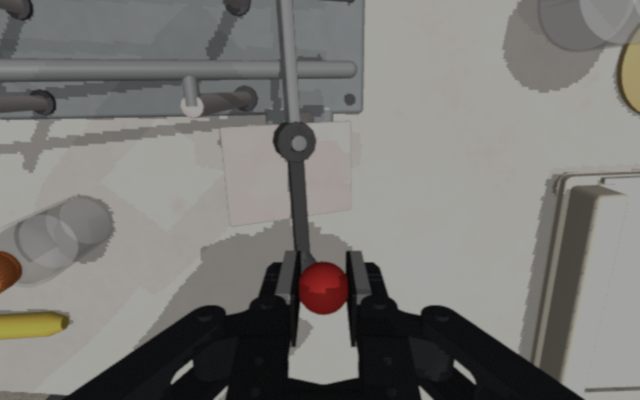

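```bash
python3 -m crank '[[0,0,0,0,0,0,50],[0,0,0,0,0,0,50],[0,0,0,0,0,0.15,60],[0,0,0,0,0,0.25,60],[0,0,0,0,0,0.35,60]]' 25
python3 -m crank '[[0,0,0,0,0,0.35,60],[0,0,0,0,0,0.1,60],[0,0,0,0,0,0,60],[0,0,0,0,0,0,60],[0,0,0,0,0,0,60]]' 25
python3 - <<'E'
from h import *
import cv2,pickle
s=ctrl.state();im=ctrl.snapshot("wrist");cv2.imwrite("pics/w5.png",im[:,:,::-1]);print(s["eef_pos"],s["ft_force"],s["finger_gap"])
pickle.dump(s,open("w5.pkl","wb"))
cv2.imwrite("pics/z5.png",cv2.resize(im[:220,140:460,::-1],None,fx=2.5,fy=2.5,interpolation=3))
E
```

```text
time: 5.25
eef_pos: [0.4893, -0.2563, 0.238]
eef_rot: [-0.026, -0.704, -0.029, 0.709]
ft_force: [1.2, 0.1, -0.0]
finger_gap: 0.06
time: 5.88
eef_pos: [0.4904, -0.257, 0.3046]
eef_rot: [-0.026, -0.705, -0.029, 0.708]
ft_force: [-0.7, -0.3, -0.1]
finger_gap: 0.0601
[ 0.49041279 -0.25704427  0.30462279] [-0.68610342 -0.33297797 -0.09051638] 0.060143921051226484
```

View pics/z5.png

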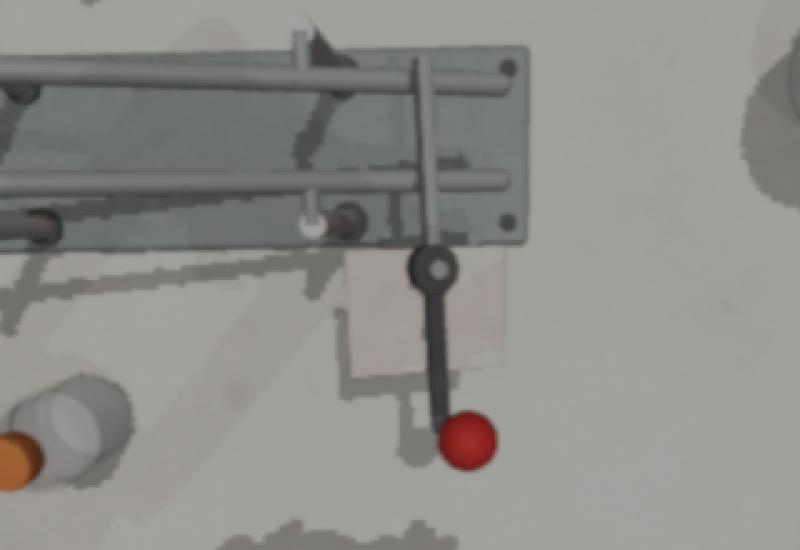

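```bash
python3 - <<'E'
from h import *; from chute import *
import pickle; from scipy.optimize import least_squares
C1=cam("wrist",pickle.load(open("w1.pkl","rb")));C5=cam("wrist",pickle.load(open("w5.pkl","rb")))
uv1=np.array([[382,54],[381.6,14.4],[381.6,3.2],[149.2,88.8],[351.6,90],[312.4,140]])
uv5=np.array([[343.2,72.4],[344.4,32.8],[351.2,18.4],[350.4,97.2],[315.2,108],[327.2,176.4]])
def f(p,full=False):
    o=[]
    for C,uv,th,cc in((C1,uv1,p[3],[-.135,-.043,.008]),(C5,uv5,p[4],[.135,-.043,.008])):
        k,h=knob(th)
        c=[[.118,-.0165,.0925],[.118,.0165,.0925],[.135,.043,.008],cc,h+[.002,0,.005],k]
        o.append(proj(C,X(p[:3],c))-uv)
    r=np.vstack(o)
    return r if full else r.ravel()
s=least_squares(f,[.583,-.147,-1.49,.7,0],loss="soft_l1")
print(s.x.round(4));print(f(s.x,1).round(1))
np.save("chute.npy",s.x[:4])
p=s.x[:3]; k,h=knob(s.x[4])
print(X(p,[[-.095,0,.174]]),np.degrees(p[2]))
E
```

```text
[ 0.5867 -0.147  -1.4788  0.9146 -0.021 ]
[[-3.4  0.7]
 [-1.7 -0.3]
 [ 3.  -1.8]
 [-1.2 -0.2]
 [ 2.2  1. ]
 [ 0.3 -0.3]
 [-1.6 -0.3]
 [-2.7  0.9]
 [ 2.3 -0.8]
 [ 2.1  0.5]
 [ 0.7 -0.3]
 [ 0.   0.3]]
[[ 0.57796071 -0.05239548  0.174     ]] -84.72896232083036
```

```bash
python3 - <<'E'
from h import *; from chute import *
import pickle
C=cam("wrist",pickle.load(open("w5.pkl","rb")));p=np.load("chute.npy");p=p[:3]
a=p[2];Rz=np.array([[np.cos(a),-np.sin(a),0],[np.sin(a),np.cos(a),0],[0,0,1]])
s,c=np.sin(np.radians(20)),np.cos(np.radians(20));n=np.array([s,0,c]);u=np.array([c,0,-s])
def bp(X_,Y_,off):
    uv=(140+X_/2.5,Y_/2.5);cc,R,t=C
    d=R.T@np.array([(uv[0]-cc["cx"])/cc["fx"],(uv[1]-cc["cy"])/cc["fy"],1]);o=-R.T@t
    d=Rz.T@d;o=Rz.T@(o-[p[0],p[1],0])
    h=knob(0)[1]+off*n
    q=o+d*((h-o)@n)/(d@n)-knob(0)[1]
    return np.array([q@u,q[1]])*1000
P=[bp(423,57,.0),bp(428,150,0),bp(433,240,0),bp(433,292,0),bp(440,420,0)]
print(np.round(P,1))
d=P[0]-P[-1];print("angle",np.arctan2(d[0],d[1])); d=P[0]-P[2];print("blade",np.arctan2(d[0],d[1])); d=P[3]-P[4];print("lever",np.arctan2(d[0],d[1]))
A,B=bp(0,70,-.011),bp(500,83,-.011);print("far rail slope",A,B); A,B=bp(0,180,-.011),bp(500,181,-.011);print(A,B)
E
```

```text
[[ -2.5  69.5]
 [ -1.5  40.2]
 [ -0.4  10. ]
 [ -0.8  -8.3]
 [  0.9 -56.5]]
angle -0.02700556104110801
blade -0.036091663082802664
lever -0.03504545683060564
far rail slope [-134.43103923   62.69112991] [30.1985047  63.77584206]
[-139.43966844   31.15871291] [30.23864905 30.23517366]
```

```bash
python3 -m crank '[[0,0,0.0555,-0.028,0.2,0,60],[0,0,0.0555,-0.028,0.2,0,60],[0,0,0.0555,-0.028,0.2,0,60],[0,0,0.0555,-0.028,0.2,0,60],[0,0,0.0555,-0.028,0.2,0,60]]'
python3 -m crank '[[0,0,0.0555,-0.028,0.2,0,60],[0,0,0.0555,-0.028,0.2,0,60],[0,0,0.0555,-0.028,0.2,-0.1,60],[0,0,0.0555,-0.028,0.2,-0.1,60],[0,0,0.0555,-0.028,0.2,-0.1,60]]'
python3 -m crank '[[0,0,0.0555,-0.028,0.2,-0.1,60],[0,0,0.0535,-0.028,0.2,-0.1,60],[0,0,0,0,0,0,60],[0,0,0,0,0,0,60],[0,0,0,0,0,0,60]]'
python3 - <<'E'
from h import *
import cv2,pickle
s=ctrl.state();im=ctrl.snapshot("wrist");cv2.imwrite("pics/w6.png",im[:,:,::-1]);print(s["eef_pos"],s["q"],Rq(s['eef_rot']).as_matrix().round(3))
pickle.dump(s,open("w6.pkl","wb"))
for d in ctrl.cut_out("wrist","tube_orange"):print(d["confidence"],d["box"])
E
```

```text
time: 6.55
eef_pos: [0.4698, -0.1067, 0.3063]
eef_rot: [-0.325, -0.628, -0.326, 0.628]
ft_force: [-0.7, 0.4, 0.4]
finger_gap: 0.0601
time: 7.18
eef_pos: [0.4487, 0.0432, 0.2611]
eef_rot: [0.559, 0.432, 0.56, -0.432]
ft_force: [1.0, 0.7, -0.5]
finger_gap: 0.0599
time: 7.8
eef_pos: [0.4417, 0.1014, 0.2329]
eef_rot: [0.624, 0.333, 0.624, -0.333]
ft_force: [0.0, -0.2, 0.0]
finger_gap: 0.0603
[0.44165937 0.10138837 0.23288919] [ 3.45057291e-02 -6.11701307e-02  1.82450460e+00 -3.50648618e-04
  1.37715958e+00 -5.56613574e-01] [[ 0.001  0.83   0.557]
 [-0.     0.557 -0.83 ]
 [-1.     0.001  0.001]]
0.95 [311.0, 150.4, 347.0, 230.9]
0.83 [183.8, 153.9, 232.9, 234.1]
```

View pics/w6.png

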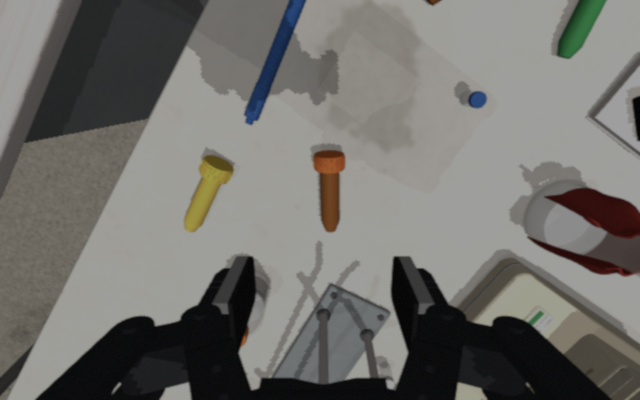

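```bash
python3 - <<'E'
from h import *
import pickle,cv2
s=pickle.load(open("w6.pkl","rb"));C=cam("wrist",s)
im=cv2.imread("pics/w6.png")
cv2.imwrite("pics/z6.png",cv2.resize(im[135:245,280:380],None,fx=5,fy=5,interpolation=3))
hsv=cv2.cvtColor(im,cv2.COLOR_BGR2HSV)[135:245,280:380]
print(onz(C,(329,162),.016),onz(C,(332,229),.008))
E
```

```text
[0.44530338 0.10844333 0.016     ] [0.49217291 0.04567613 0.008     ]
```

View pics/z6.png

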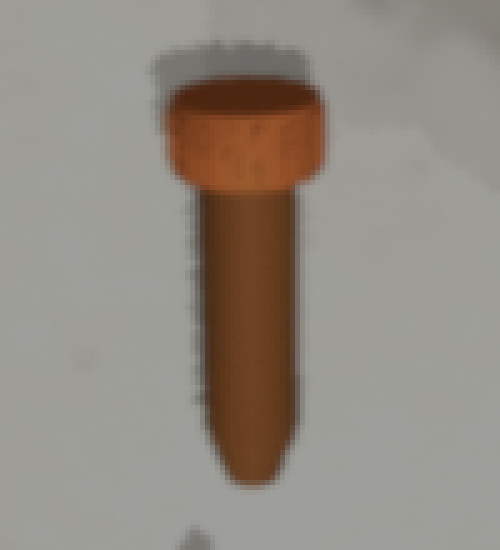

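```bash
cat > tube.py <<'E'
from h import *
from scipy.optimize import least_squares
def fit(C,tip,rim,g):
    c5,s5=np.cos(np.radians(5)),np.sin(np.radians(5))
    def pts(p):
        a=p[2];d=np.array([np.cos(a)*c5,np.sin(a)*c5,s5]);up=np.array([-np.cos(a)*s5,-np.sin(a)*s5,c5])
        o=np.array([p[0],p[1],.0159]); return o,d,up
    def f(p):
        o,d,up=pts(p)
        return (proj(C,[o-.072*d,o+.016*up])-[tip,rim]).ravel()
    s=least_squares(f,g);o,d,up=pts(s.x)
    return o,np.degrees(s.x[2]),o+.008*d,s.fun
E
python3 - <<'E'
from tube import *
import pickle
C=cam("wrist",pickle.load(open("w6.pkl","rb")))
print(fit(C,(330.4,232.4),(329.6,173),[.44,.1,2.15]))
E
```

```text
(array([0.44998989, 0.10210293, 0.0159    ]), np.float64(125.23508210083263), array([0.44539199, 0.1086124 , 0.01659725]), array([-0.0393284 , -1.72251009,  0.03453345,  1.45744826]))
```

```bash
python3 -m crank '[[0,0,0.007,0.025,0.048,-0.28,60],[0,0,0,0,0,-0.28,60],[0,0,0,0,0,-0.28,60],[0,0,0,0,0,-0.28,60],[0,0,0,0,0,-0.28,60]]'
python3 -m crank '[[0,0,0,0,0,-0.07,60],[0,0,0,0,0,-0.07,60],[0,0,0,0,0,0,60],[0,0,0,0,0,0,60],[0,0,0,0,0,0,60]]'
python3 - <<'E'
from h import *
import cv2
im=ctrl.snapshot("wrist");cv2.imwrite("pics/w7.png",im[:,:,::-1]);s=ctrl.state();print(s["eef_pos"],s["ft_force"],s["finger_gap"])
E
```

```text
time: 8.52
eef_pos: [0.4457, 0.1089, 0.0216]
eef_rot: [0.628, 0.326, 0.627, -0.325]
ft_force: [0.4, 0.4, 0.0]
finger_gap: 0.0601
time: 9.15
eef_pos: [0.4458, 0.1095, 0.0024]
eef_rot: [0.629, 0.326, 0.627, -0.325]
ft_force: [0.2, -0.3, 0.2]
finger_gap: 0.0598
[0.44557423 0.10950729 0.00220203] [ 0.21506175  0.90743636 -0.18030568] 0.06030721270602933
```

View pics/w7.png

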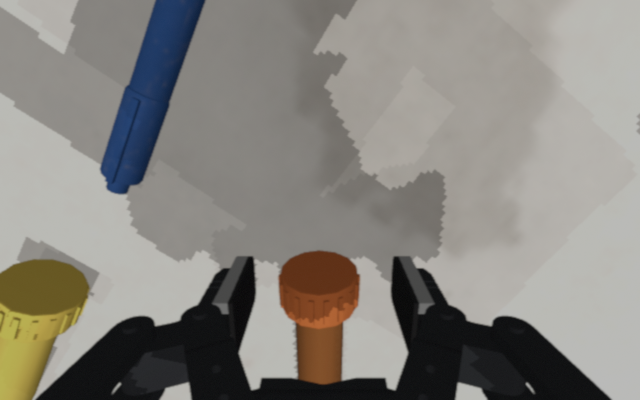

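Cap at (319,285) is centred between the fingers. Close.

```bash
python3 -m crank '[[0,0,0,0,0,0,26],[0,0,0,0,0,0,26],[0,0,0,0,0,0,26],[0,0,0,0,0,0,26],[0,0,0,0,0,0,26]]' 30
python3 -m crank '[[0,0,0,0,0,0.1,26],[0,0,0,0,0,0.2,26],[0,0,0,0,0,0.3,26],[0,0,0,0,0,0.35,26],[0,0,0,0,0,0.35,26]]' 30
python3 - <<'E'
from h import *
import cv2
im=ctrl.snapshot("wrist");cv2.imwrite("pics/w8.png",im[:,:,::-1]);s=ctrl.state();print(s["eef_pos"],s["ft_force"],s["finger_gap"])
E
```

```text
time: 9.82
eef_pos: [0.445, 0.1095, 0.0015]
eef_rot: [0.628, 0.325, 0.628, -0.325]
ft_force: [-0.7, 0.7, 2.8]
finger_gap: 0.0308
time: 10.45
eef_pos: [0.4443, 0.1093, 0.1985]
eef_rot: [0.628, 0.325, 0.628, -0.325]
ft_force: [0.5, 0.1, -0.6]
finger_gap: 0.0308
[0.44937343 0.10976127 0.20647444] [ 1.64605337 -0.0552017   3.54229923] 0.03072271033806195
```

View pics/w8.png

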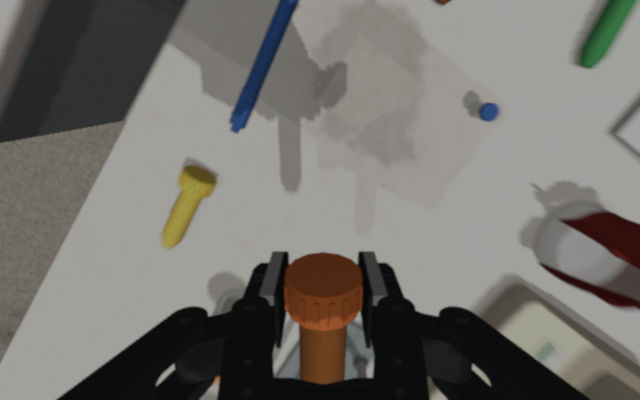

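```bash
python3 -m crank '[[0,0,-0.0555,0.177,-0.21,0.15,26],[0,0,-0.0555,0.177,-0.21,0.15,26],[0,0,-0.0555,0.177,-0.21,0.15,26],[0.0415,0.0038,0,0.177,-0.21,0,26],[0.0415,0.0038,0,0.177,-0.21,0,26]]' 30
python3 -m crank '[[0,0,0,0,0,0,26],[0,0,0,0,0,0,26],[0,0,0,0,0,0,26],[0,0,0,0,0,0,26],[0,0,0,0,0,0,26]]' 30
cat > tgt.py <<'E'
from h import *; from chute import *
import sys
p=np.load("chute.npy")[:3];s=ctrl.state();R=Rq(s["eef_rot"]).as_matrix()
a=p[2];Rz=Ro.from_euler("z",a).as_matrix()
t=np.radians(15)
xt=np.array([-np.sin(t),0,-np.cos(t)]); 
yt=np.array([0,1.,0]); 
if (Rz@yt)@R[:,1]<0: yt=-yt
Rt=Rz@np.c_[xt,yt,np.cross(xt,yt)]
T=X(p,[[float(sys.argv[1]),0,float(sys.argv[2])]])[0]
print("pos",s["eef_pos"].round(4),"target",T.round(4),"shift share",((T-s["eef_pos"])/.15).round(3))
print("turn share",(Ro.from_matrix(Rt@R.T).as_rotvec()/np.pi).round(4),"gap",s["finger_gap"],s["time"])
E
python3 tgt.py -.0944 .1808
python3 - <<'E'
from h import *
import cv2,pickle
s=ctrl.state();im=ctrl.snapshot("wrist");cv2.imwrite("pics/w9.png",im[:,:,::-1]);pickle.dump(s,open("w9.pkl","wb"))
im=ctrl.snapshot("scene");cv2.imwrite("pics/s9.png",cv2.resize(im[110:310,200:450,::-1],None,fx=3,fy=3,interpolation=3))
E
```

```text
time: 11.12
eef_pos: [0.5786, -0.0486, 0.2656]
eef_rot: [0.45, 0.536, 0.587, -0.408]
ft_force: [0.2, 1.0, -1.1]
finger_gap: 0.031
time: 11.75
eef_pos: [0.5774, -0.047, 0.2643]
eef_rot: [0.451, 0.534, 0.586, -0.41]
ft_force: [0.0, 0.4, 0.6]
finger_gap: 0.031
pos [ 0.5774 -0.047   0.2643] target [ 0.578  -0.053   0.1808] shift share [ 0.004 -0.04  -0.557]
turn share [ 0.0001  0.0003 -0.0006] gap 0.031014594920821845 11.75
```

View pics/w9.png

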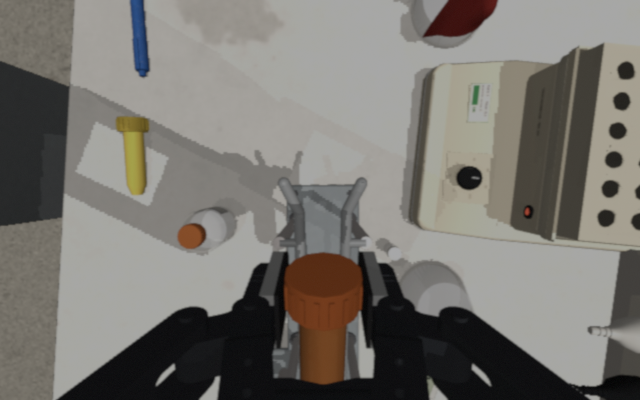

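View pics/s9.png

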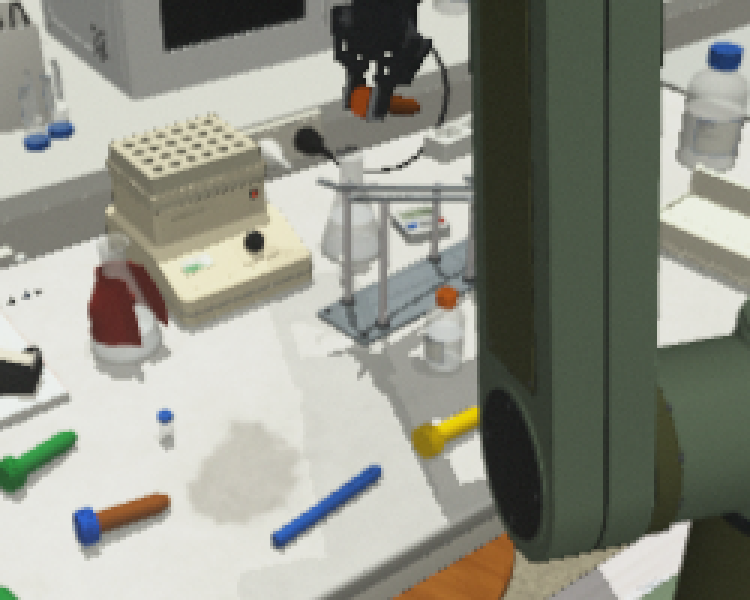

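```bash
python3 - <<'E'
from h import *; from chute import *
import pickle
C=cam("wrist",pickle.load(open("w9.pkl","rb")));p=np.load("chute.npy")[:3]
print(proj(C,X(p,[[-.138,0,.185],[-.118,-.0165,.178],[-.118,.0165,.178],[-.135,.043,.008],[-.135,-.043,.008]])))
E
python3 - <<'E'
import cv2
a=cv2.imread("pics/w9.png")[160:320,230:420]
cv2.imwrite("pics/z9.png",cv2.resize(a,None,fx=4,fy=3.7,interpolation=3))
E
```

```text
[[323.18680973 185.26571852]
 [299.30728233 213.96280164]
 [346.89601993 214.03777041]
 [359.44372336 185.97491468]
 [286.03344687 185.84631014]]
```

View pics/z9.png

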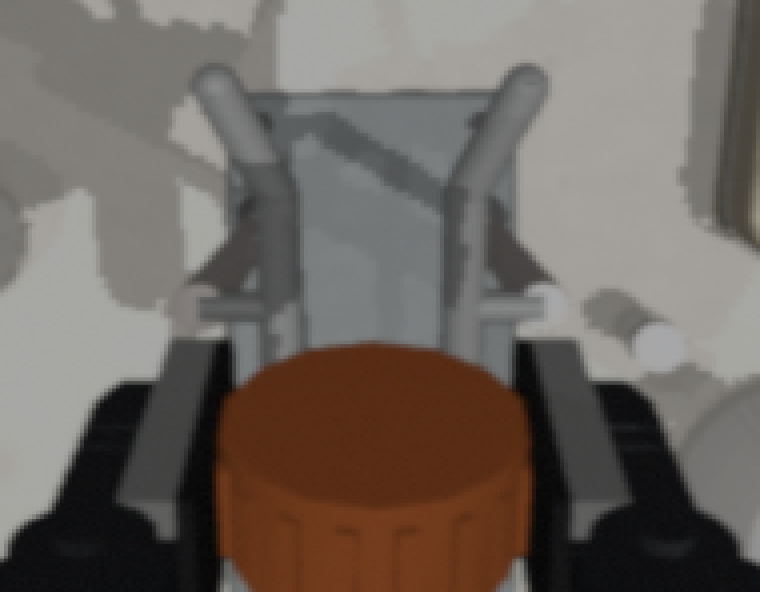

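```bash
python3 -m crank '[[0,0,0,0.004,-0.02,-0.2,26],[0,0,0,0,-0.02,-0.2,26],[0,0,0,0,0,-0.1,26],[0,0,0,0,0,-0.055,26],[0,0,0,0,0,0,26]]' 30
python3 tgt.py -.0944 .1808
python3 - <<'E'
from h import *
import cv2,pickle
s=ctrl.state();im=ctrl.snapshot("wrist");cv2.imwrite("pics/w10.png",im[:,:,::-1]);print(s["ft_force"])
im=ctrl.snapshot("scene");cv2.imwrite("pics/s10.png",cv2.resize(im[130:230,280:400,::-1],None,fx=5,fy=5,interpolation=3))
E
```

```text
time: 12.48
eef_pos: [0.5782, -0.054, 0.1807]
eef_rot: [0.45, 0.535, 0.586, -0.41]
ft_force: [0.2, -0.4, -0.4]
finger_gap: 0.0305
pos [ 0.5782 -0.054   0.1807] target [ 0.578  -0.053   0.1808] shift share [-0.001  0.006  0.001]
turn share [-0.0001  0.0001 -0.0001] gap 0.030490761460807526 12.475
[ 0.16705562 -0.36928845 -0.40181803]
```

View pics/w10.png

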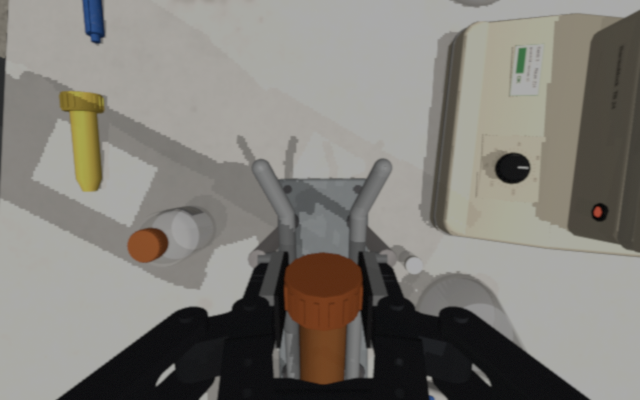

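View pics/s10.png

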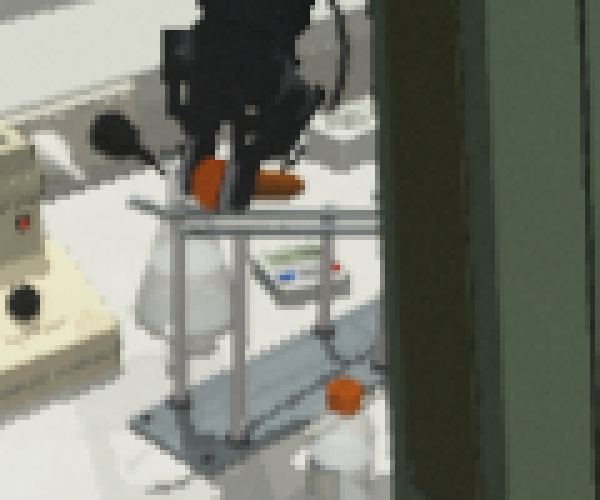

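```bash
python3 -m crank '[[0,0,0,0,0,0,60],[0,0,0,0,0,0,60],[0,0,0,0,0,0,60],[0,0,0,0,0,0,60],[0,0,0,0,0,0,60]]' 30
python3 - <<'E'
from h import *
import cv2,pickle
s=ctrl.state();im=ctrl.snapshot("wrist");cv2.imwrite("pics/w11.png",im[:,:,::-1]);print(s["ft_force"])
im=ctrl.snapshot("top");cv2.imwrite("pics/t11.png",cv2.resize(im[130:230,290:420,::-1],None,fx=5,fy=5,interpolation=3))
E
```

```text
time: 13.2
eef_pos: [0.5781, -0.0541, 0.1806]
eef_rot: [0.45, 0.535, 0.586, -0.41]
ft_force: [0.0, 1.6, -0.8]
finger_gap: 0.0602
[ 0.04449882  1.59938808 -0.80182348]
```

View pics/w11.png

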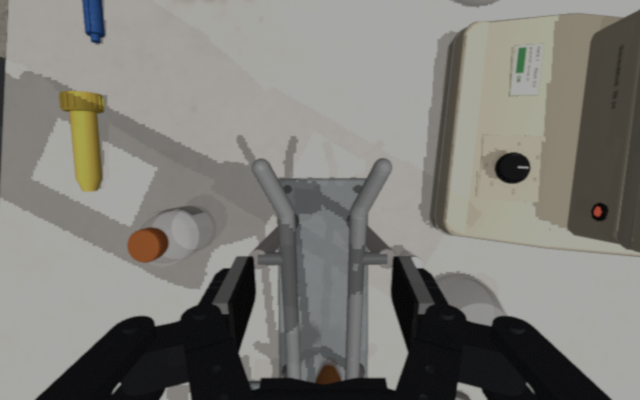

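View pics/t11.png

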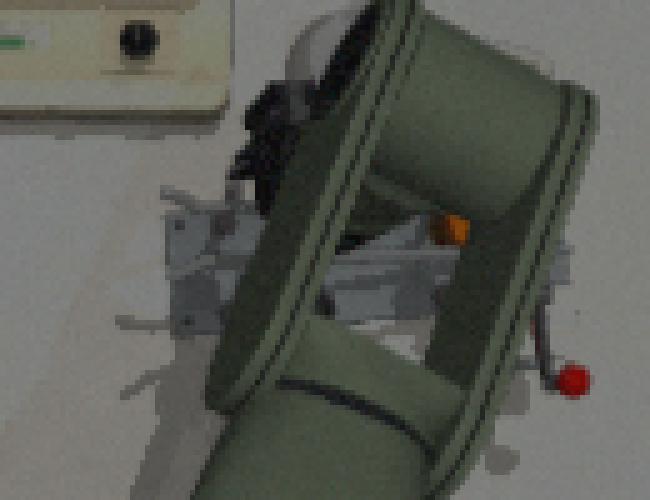

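```bash
python3 -m crank '[[0,0,0,0,0,0.2,60],[0,0,0,0,0.05,0.25,60],[-0.0415,-0.0038,0,-0.1,0.25,0.05,60],[-0.0415,-0.0038,0,-0.15,0.35,0,60],[0,0,-0.057,-0.15,0.35,0,60]]' 30
python3 -m crank '[[0,0,0,-0.15,0.35,0,60],[0,0,0,-0.15,0.35,0,60],[0,0,0,-0.15,0.35,0,60],[0,0,0,-0.07,0.35,0,60],[0,0,0,0,0,0,60]]' 30
python3 -m crank '[[0,0,0,0,0.2,0,60],[0,0,0,0,0,0,60],[0,0,0,0,0,0,60],[0,0,0,0,0,0,60],[0,0,0,0,0,0,60]]' 30
python3 - <<'E'
from h import *
import cv2,pickle
s=ctrl.state();im=ctrl.snapshot("wrist");cv2.imwrite("pics/w12.png",im[:,:,::-1]);print(s["eef_pos"],s["q"],Rq(s['eef_rot']).as_matrix().round(3))
pickle.dump(s,open("w12.pkl","wb"))
im=ctrl.snapshot("top");cv2.imwrite("pics/t12.png",cv2.resize(im[130:270,200:420,::-1],None,fx=3.5,fy=3.5,interpolation=3))
E
```

```text
time: 13.92
eef_pos: [0.5174, 0.0983, 0.2564]
eef_rot: [0.478, 0.522, 0.477, -0.521]
ft_force: [0.8, -0.4, -0.1]
finger_gap: 0.0598
time: 14.55
eef_pos: [0.4389, 0.3086, 0.2557]
eef_rot: [0.479, 0.52, 0.48, -0.519]
ft_force: [-0.2, -0.3, -1.4]
finger_gap: 0.0599
time: 15.18
eef_pos: [0.4406, 0.3347, 0.2557]
eef_rot: [-0.478, -0.521, -0.478, 0.521]
ft_force: [-0.0, -0.8, 0.5]
finger_gap: 0.0602
[0.44058013 0.33467346 0.25566301] [ 4.93292330e-01  1.42162932e-01  1.56562780e+00 -1.72244353e-04
  1.43381425e+00  5.79849152e-01] [[ 0.     0.996 -0.086]
 [-0.    -0.086 -0.996]
 [-1.     0.     0.   ]]
```

View pics/w12.png

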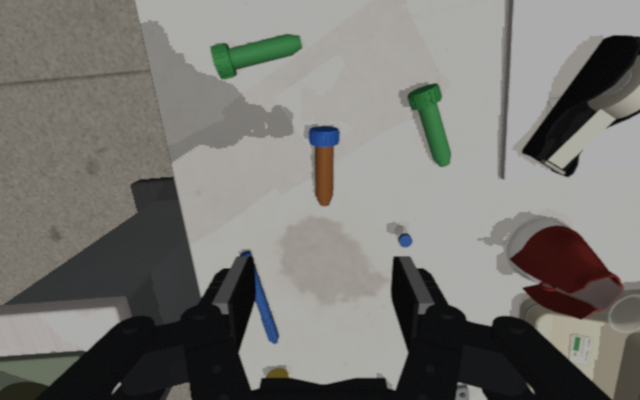

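View pics/t12.png

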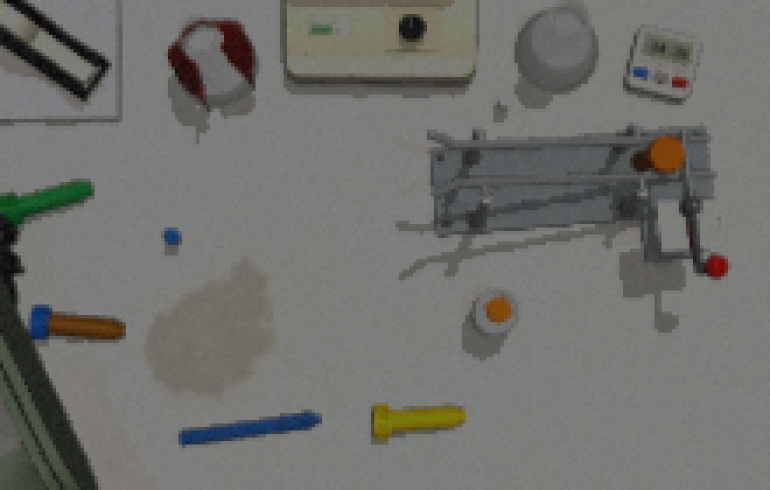

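```bash
python3 - <<'E'
import cv2
a=cv2.imread("pics/w12.png")[110:220,270:380]
cv2.imwrite("pics/z12.png",cv2.resize(a,None,fx=5,fy=5,interpolation=3))
E
```

```text
(no output)
```

View pics/z12.png

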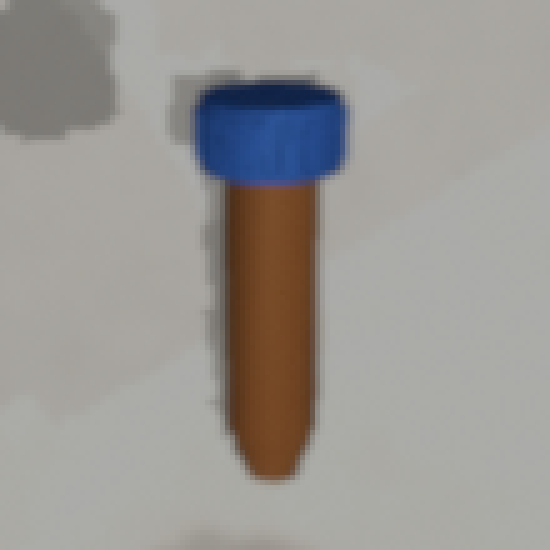

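```bash
python3 - <<'E'
from tube import *
import pickle
s=pickle.load(open("w12.pkl","rb"));C=cam("wrist",s)
o,yaw,c,r=fit(C,(324.6,206),(324.2,146.4),[.44,.35,1.5]);print(o,yaw,c,r)
print(((c+[0,0,-.0151]-s["eef_pos"])/.15).round(3), "turn",(yaw-90-np.degrees(np.arctan2(-.086,.996))))
E
```

```text
[0.44351087 0.35385531 0.0159    ] 85.54507693312915 [0.44412991 0.36180079 0.01659725] [-0.01163171 -1.33092562  0.01018952  1.13199628]
[ 0.024  0.181 -1.694] turn 0.4800628599048986
```

```bash
python3 -m crank '[[0,0,0.003,0.024,0.09,-0.31,60],[0,0,0,0,0.091,-0.31,60],[0,0,0,0,0,-0.31,60],[0,0,0,0,0,-0.31,60],[0,0,0,0,0,-0.31,60]]'
python3 -m crank '[[0,0,0,0,0,-0.08,60],[0,0,0,0,0,-0.062,60],[0,0,0,0,0,0,60],[0,0,0,0,0,0,60],[0,0,0,0,0,0,60]]'
python3 - <<'E'
from h import *
import cv2
im=ctrl.snapshot("wrist");cv2.imwrite("pics/w13.png",im[:,:,::-1]);s=ctrl.state();print(s["eef_pos"],s["ft_force"],s["finger_gap"])
E
```

```text
time: 15.9
eef_pos: [0.4442, 0.3627, 0.0219]
eef_rot: [0.481, 0.519, 0.481, -0.518]
ft_force: [0.4, 0.7, 0.5]
finger_gap: 0.0602
time: 16.52
eef_pos: [0.445, 0.3633, 0.0032]
eef_rot: [0.481, 0.52, 0.48, -0.518]
ft_force: [-0.1, 0.0, 1.0]
finger_gap: 0.0603
[0.44472811 0.36313609 0.00296916] [0.12392679 0.56800236 0.83995422] 0.05988457995891607
```

View pics/w13.png

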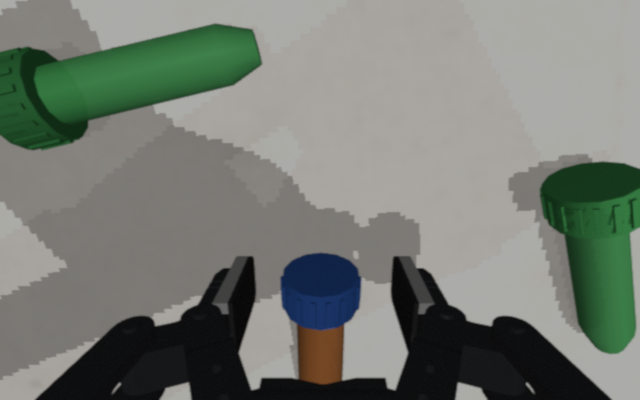

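```bash
python3 -m crank '[[0,0,0,0,0,0,26],[0,0,0,0,0,0,26],[0,0,0,0,0,0,26],[0,0,0,0,0,0,26],[0,0,0,0,0,0,26]]' 30
python3 -m crank '[[0,0,0,0,0,0.1,26],[0,0,0,0,0,0.25,26],[0,0,0,0,0,0.35,26],[0,0,0,0,0,0.35,26],[0,0,0,0,-0.1,0.35,26]]' 30
python3 - <<'E'
from h import *
import cv2
im=ctrl.snapshot("wrist");cv2.imwrite("pics/w14.png",im[:,:,::-1]);s=ctrl.state();print(s["eef_pos"],s["ft_force"],s["finger_gap"])
E
```

```text
time: 17.2
eef_pos: [0.4442, 0.3627, 0.002]
eef_rot: [0.481, 0.519, 0.481, -0.518]
ft_force: [0.1, -0.4, 3.1]
finger_gap: 0.0309
time: 17.82
eef_pos: [0.4435, 0.348, 0.2142]
eef_rot: [0.481, 0.519, 0.481, -0.518]
ft_force: [-0.4, 0.8, 0.6]
finger_gap: 0.0305
[0.44763198 0.34841203 0.22282458] [ 2.16324312 -0.15777228  4.69035804] 0.030844758162649328
```

View pics/w14.png

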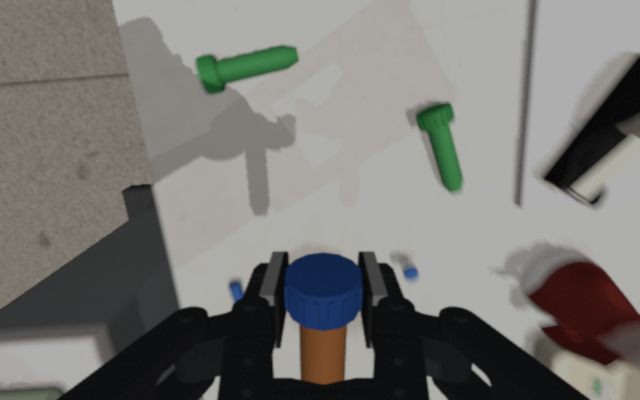

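```bash
python3 -m crank '[[0,0,0.027,0.11,-0.3,0.07,26],[0,0,0.027,0.11,-0.33,0.07,26],[0,0,0,0.11,-0.33,0.07,26],[0,0,0,0.11,-0.33,0.07,26],[0.0415,0.0038,0,0.11,-0.33,0.07,26]]' 30
python3 -m crank '[[0.0415,0.0038,0,0.11,-0.33,0,26],[0,0,0,0.11,-0.33,0,26],[0,0,0,0.11,-0.33,0,26],[0,0,0,0,0,0,26],[0,0,0,0,0,0,26]]' 30
python3 tgt.py -.0944 .1808
```

```text
time: 18.5
eef_pos: [0.5265, 0.1053, 0.2654]
eef_rot: [0.488, 0.506, 0.557, -0.441]
ft_force: [0.3, 0.1, -1.6]
finger_gap: 0.031
time: 19.12
eef_pos: [0.5756, -0.0435, 0.2642]
eef_rot: [0.45, 0.534, 0.587, -0.41]
ft_force: [-0.0, -0.3, -0.6]
finger_gap: 0.0308
pos [ 0.5756 -0.0435  0.2642] target [ 0.578  -0.053   0.1808] shift share [ 0.016 -0.063 -0.556]
turn share [-0.0003 -0.     -0.0004] gap 0.030767204721654888 19.125
```

```bash
python3 -m crank '[[0,0,0,0.016,-0.031,-0.2,26],[0,0,0,0,-0.031,-0.2,26],[0,0,0,0,0,-0.1,26],[0,0,0,0,0,-0.056,26],[0,0,0,0,0,0,26]]' 30
python3 tgt.py -.0944 .1808
python3 - <<'E'
from h import *
import cv2,pickle
im=ctrl.snapshot("wrist");cv2.imwrite("pics/w15.png",im[:,:,::-1])
E
```

```text
time: 19.75
eef_pos: [0.5783, -0.0525, 0.1811]
eef_rot: [0.45, 0.534, 0.587, -0.409]
ft_force: [-0.6, -0.2, -1.2]
finger_gap: 0.0308
pos [ 0.5783 -0.0525  0.1811] target [ 0.578  -0.053   0.1808] shift share [-0.002 -0.004 -0.002]
turn share [-0.0001  0.0002 -0.0008] gap 0.030797247683352073 19.75
```

View pics/w15.png

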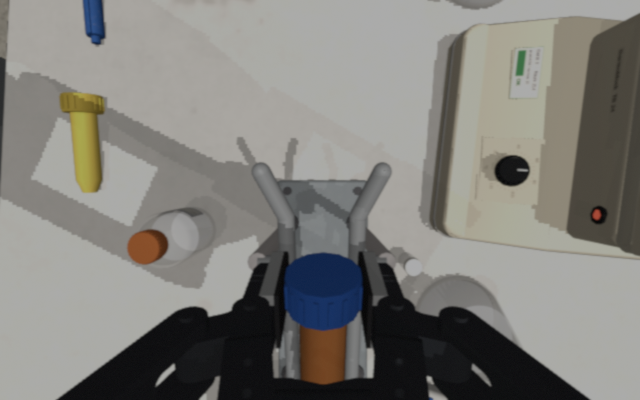

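Same pose as before; release, then rise and step back.

```bash
python3 -m crank '[[0,0,0,0,0,0,60],[0,0,0,0,0,0,60],[0,0,0,0,0,0,60],[0,0,0,0,0,0,60],[0,0,0,0,0,0,60]]' 30
python3 -m crank '[[0,0,0,0,0,0.2,60],[0,0,0,0,0.05,0.25,60],[-0.0415,-0.0038,0,-0.1,0.25,0.15,60],[-0.0415,-0.0038,0,-0.15,0.35,0,60],[0,0,0,-0.15,0.35,0,60]]' 30
python3 -m crank '[[0,0,0,-0.15,0.35,0,60],[0,0,0,-0.15,0.35,0,60],[0,0,0,0,0.3,0,60],[0,0,0,0,0,0,60],[0,0,0,0,0,0,60]]' 30
python3 - <<'E'
from h import *
import cv2
im=ctrl.snapshot("top");cv2.imwrite("pics/t16.png",cv2.resize(im[130:270,200:420,::-1],None,fx=3.5,fy=3.5,interpolation=3))
cv2.imwrite("pics/t16b.png",cv2.resize(im[155:215,310:415,::-1],None,fx=7,fy=7,interpolation=3))
im=ctrl.snapshot("scene");cv2.imwrite("pics/s16.png",cv2.resize(im[130:270,200:400,::-1],None,fx=4,fy=4,interpolation=3))
E
```

```text
time: 20.42
eef_pos: [0.5783, -0.0532, 0.1809]
eef_rot: [0.45, 0.534, 0.587, -0.41]
ft_force: [0.4, 1.2, -0.1]
finger_gap: 0.0596
time: 21.05
eef_pos: [0.5176, 0.0996, 0.272]
eef_rot: [0.524, 0.476, 0.523, -0.475]
ft_force: [0.6, 0.8, -0.5]
finger_gap: 0.06
time: 21.68
eef_pos: [0.4732, 0.2465, 0.2707]
eef_rot: [0.523, 0.476, 0.523, -0.476]
ft_force: [0.3, 0.7, 0.4]
finger_gap: 0.0601
```

View pics/t16.png

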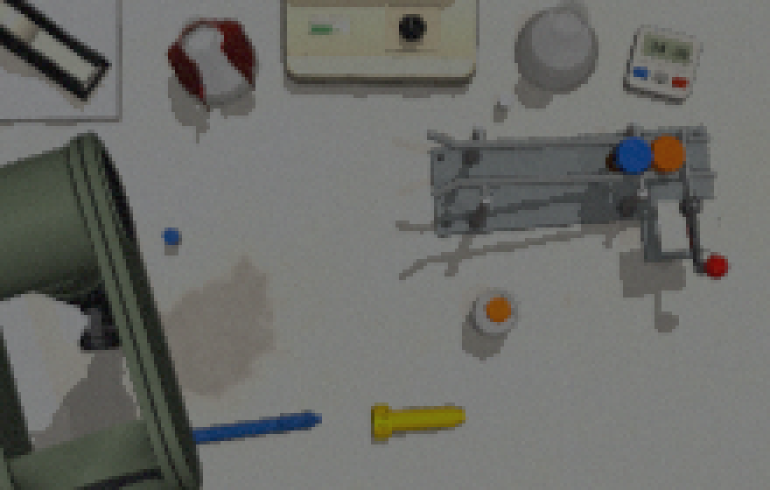

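View pics/t16b.png

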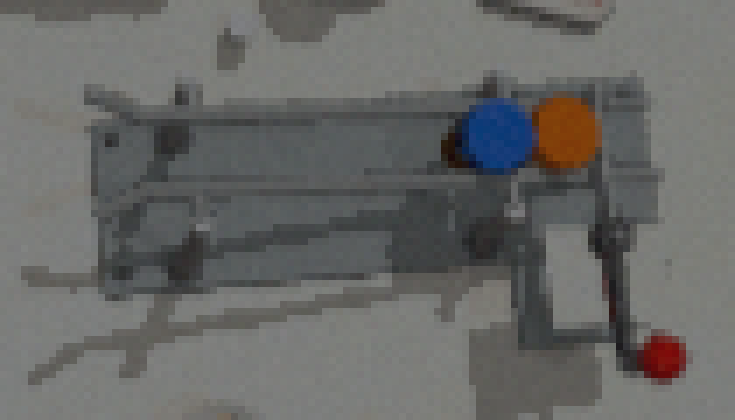

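View pics/s16.png

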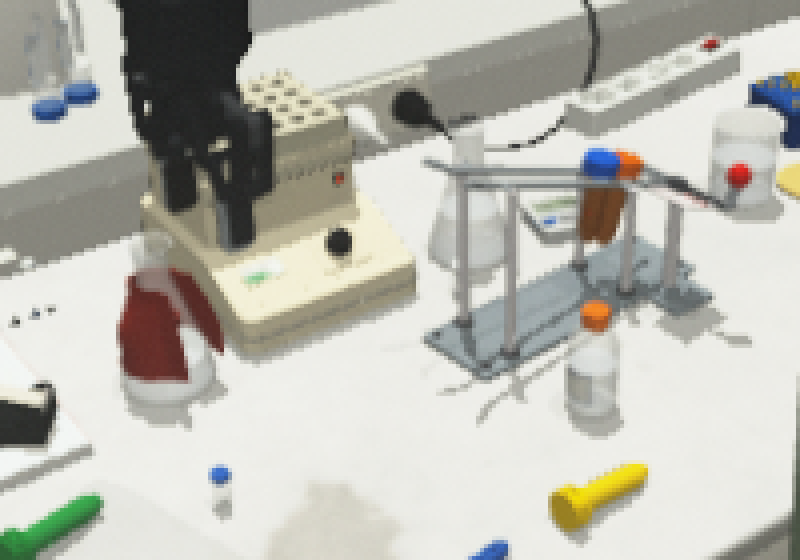

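```bash
python3 -m crank '[[0,0,-0.0555,0,-0.32,0.04,60],[0,0,-0.0555,0,-0.32,0.04,60],[0,0,-0.0555,0,-0.32,0.04,60],[0,0,-0.0555,0,-0.32,0.04,60],[0,0,-0.0555,0,-0.32,0.04,60]]' 30
python3 -m crank '[[0,0,-0.0555,0,-0.32,0,60],[0,0,-0.0555,0,-0.32,0,60],[0,0,-0.0555,0,-0.32,0,60],[0,0,-0.0555,0,-0.32,0,60],[0,0,0,0,-0.32,0,60]]' 30
python3 -m crank '[[0,0,0,0,0,0,60],[0,0,0,0,0,0,60],[0,0,0,0,0,0,60],[0,0,0,0,0,0,60],[0,0,0,0,0,0,60]]' 30
python3 - <<'E'
from h import *
import cv2,pickle
s=ctrl.state();im=ctrl.snapshot("wrist");cv2.imwrite("pics/w17.png",im[:,:,::-1]);print(s["eef_pos"],s["q"])
pickle.dump(s,open("w17.pkl","wb"))
cv2.imwrite("pics/z17.png",cv2.resize(im[:240,200:440,::-1],None,fx=2.5,fy=2.5,interpolation=3))
E
```

```text
time: 22.4
eef_pos: [0.4729, 0.004, 0.3012]
eef_rot: [0.27, 0.654, 0.27, -0.653]
ft_force: [0.6, -0.2, 0.3]
finger_gap: 0.0601
time: 23.02
eef_pos: [0.4723, -0.236, 0.301]
eef_rot: [0.032, 0.706, 0.032, -0.706]
ft_force: [0.1, 1.1, -0.5]
finger_gap: 0.0599
time: 23.65
eef_pos: [0.4735, -0.2324, 0.301]
eef_rot: [0.034, 0.706, 0.034, -0.706]
ft_force: [-0.0, -1.1, -0.1]
finger_gap: 0.0601
[ 0.47349026 -0.23239836  0.30104046] [-6.20478285e-01  5.76913371e-02  1.56502863e+00  6.13363284e-05
  1.51863184e+00  8.53700785e-01]
```

View pics/z17.png

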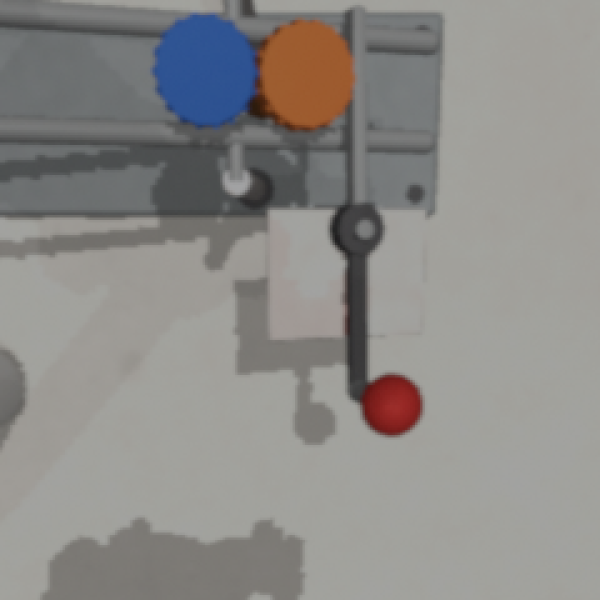

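```bash
python3 - <<'E'
import cv2
a=cv2.imread("pics/w17.png")[0:170,310:400]
cv2.imwrite("pics/z17b.png",cv2.resize(a[75:170],None,fx=6,fy=6,interpolation=3))
from h import *; from chute import *
import pickle
C=cam("wrist",pickle.load(open("w17.pkl","rb")));p=np.load("chute.npy")[:3]
a=p[2];Rz=np.array([[np.cos(a),-np.sin(a),0],[np.sin(a),np.cos(a),0],[0,0,1]])
s,c=np.sin(np.radians(20)),np.cos(np.radians(20));n=np.array([s,0,c]);u=np.array([c,0,-s])
def bp(X_,Y_,off):
    uv=(200+X_/2.5,Y_/2.5);cc,R,t=C
    d=R.T@np.array([(uv[0]-cc["cx"])/cc["fx"],(uv[1]-cc["cy"])/cc["fy"],1]);o=-R.T@t
    d=Rz.T@d;o=Rz.T@(o-[p[0],p[1],0])
    h=knob(0)[1]+off*n
    q=o+d*((h-o)@n)/(d@n)-knob(0)[1]
    return np.array([q@u,q[1]])*1000
P=[bp(358,12,0),bp(358,200,0),bp(356.5,262,0),bp(358.5,380,0)]
print(np.round(P,1))
for i,j in((0,3),(0,1),(2,3)):
    d=P[i]-P[j];print(np.arctan2(d[0],d[1]))
print("knob-hinge",bp(392,405,.03)-bp(366,229,.005))
print(bp(0,12,-.011),bp(420,40,-.011),bp(0,128,-.011),bp(420,142,-.011))
E
```

```text
[[ -2.   68.6]
 [ -0.6   9.7]
 [ -0.6 -11.4]
 [  1.2 -54.2]]
-0.025819780624616383
-0.02416402177858843
-0.042562526086559166
knob-hinge [  0.44927244 -57.76942053]
[-114.70324901   62.72318251] [26.66217261 63.78160678] [-117.87912488   30.15513532] [28.30197743 30.23624423]
```

View pics/z17b.png

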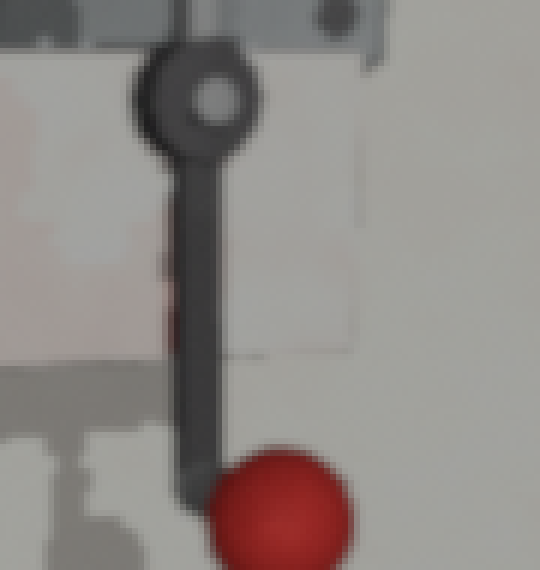

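```bash
python3 -c "
from rig import ctrl
print(ctrl.state()['time'],ctrl.job_done())"
```

```text
the job is handed in; nothing more can be done
23.7 None
```

I turned the gate lever onto its red line and fed the orange-capped tube, then the blue one, at the chute mouth. I handed the job in at 23.7 s with the gripper clear of everything.

**Last checks:**
- **Tubes:** The top, scene and wrist pictures show both tubes hanging cap up between the rails. They are queued orange then blue, against the gate blade.
- **Gate:** The measurements differ slightly. The blade and lever edges put it 0.024 to 0.043 rad from square, while the line from knob to pivot puts it about 0.01 rad off. A sliver of the red line still shows beside the lever. I judged this close enough and did not nudge it again.
- **Bystanders:** By eye, the flask, bottle and vials stand where they were in the last top and scene pictures; I did not measure their positions. The last scene picture also shows the beaker standing, but I did not compare its position.
- **Forces:** The wrist force readings I saw stayed under 8 N.

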